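Pack up the V-block and hold the tube down in it for marking

ROBOT

A 7-joint arm with a two-finger parallel gripper is mounted at the origin on the work surface. World frame = base frame: x ahead of the robot, y to its left, z up, the work surface at z = 0. Lengths are in m, angles in rad, forces in N, time in s.
With the tool pointing down it reaches from about 0.4 to 0.75 m from the base axis. Payload 19.5 kg.
Tool frame: the origin (TCP) lies midway between the tips of the shut fingers; the grasp point (between the pads) lies 19 mm behind it (hold_point_z is the distance from the TCP to the grasp point, in m); z points along the fingers, y is the line along which they close (so a half turn about z gives the same grasp; the last joint's range is limited). The gripper opens to 85 mm and grips with 20 to 120 N. Pads are 22 mm wide; open, the fingers measure 114 mm over their backs; the gripper's body (76 mm by 85 mm) begins 54 mm behind the grasp point. The pads swing forward as they close: fully open they stand 13 mm farther back than shut.
Start: joints at [-1.186, 0.707, -0.028, 1.485, 0.022, 0.951, -0.075], TCP at [0.238, 0.523, 0.231] pointing down, gripper open.
Joint ranges: [-2.71, 2.71], [-0.32, 2.16], [-1.57, 1.52], [0, 2.45], [-1.46, 4.6], [0, 2.02], [-2.83, 2.83]. Speed limits (rad/s): [1.89, 1.89, 2.57, 2.57, 3.01, 3.01, 3.01].

INTERFACE

Orientations are given as a rotation vector (axis times angle).
In Python, from station import * gives the robot as it stands.
- The arm moves only by the tool servo_tool, never from a script. Its argument "moves" is a list of rows, each an object of numbers: "jaw": the closure, from -1 (fully open) to 1 (shut); "dx", "dy", "dz": the shift along the tool's x, y, z scaled (see below); "wx", "wy", "wz": the turn, a rotation vector about the tool's x, y, z scaled (see below). A call has exactly 10 rows; each row shifts and turns the commanded pose from where the row before left it, along the tool's axes as they then stand; what a row does not reach is not made up. The controller multiplies each number of a shift by 25 cm and each number of a turn by 120 degrees. A row lasts 1/8 s, in which the tool goes at most 62.5 mm and 10.7 degrees, less where a joint would pass 70% of its speed; a pose out of reach is approached as far as the arm can. A call with a number of a shift or a turn outside -1 to 1 is refused whole. A call with a gripper value outside its range is refused whole. The fingers move at their own pace and stop on an object; "force" is the grip in N (left out, the last holds). Time passes only in rows, so rows that do not move let the fingers close, or fill a call up. It gives the time, the measured TCP pose, the force, the opening and the grip force at its end, in the units of the state.
- get_state(): the state, without advancing time (a new reading comes with each control period).
- snapshot(name): name is "scene" or "top" or "wrist"; returns a dict with "img" (420x560x3 uint8, red, green, blue), "depth" (420x560 float32, m along the optical axis (not along the pixel's ray), 0 where there is no reading), "fx", "fy", "cx", "cy" (pixels), "xyz" and "attitude" of the camera in the world. Camera axes: x right, y up, looking along -z (the intrinsics and any distortion apply to the point x, -y, -z); pixel columns grow to the right and rows downward; lengths in m; the calibration is good to about 2 mm. A picture is of the moment at which its call begins.
- hand_in(): hands the job in; it is judged then, once.
The state is a dict: "time": time; "qpos": joint angles; "qd": joint speeds; "effort": joint torques, N m; "ee_pos": TCP position; "ee_rot": TCP orientation; "force": force on the tool from outside, world axes, zero at the start; "moment": the same for the moment, N m; "opening": finger opening in m; "gripper_force": force on a finger pad.
Only numpy, scipy, OpenCV 4.12 (cv2) and the standard library are available. Lean on these libraries where they do the work, as an engineer would, in place of code of your own. Each camera call takes 0.05 s, during which the arm holds its last target. There are 200 camera calls.

TASK

Set up the tube for centre-marking: lay the flat packing plate squarely on the raised steel pad of the green fixture, edges flush all round, then set the V-block, groove up, squarely on the plate. Lay the aluminium tube in the groove, about centred lengthwise, and press it down firmly onto both sloping faces; finish while the gripper is still holding it pressed there, by its grip or by pushing on top, with the load on both faces. Leave the other things on the bench where they are.

Things in the scene. Friction and masses are not known exactly. Their poses are not given: they have to be found in the camera images.
- fixture: Fixed green iron base 250 x 120 x 12 mm, from x = -95 to +155 mm. Origin on the bench under the centre of its steel pad, which is 90 (x) x 60 (y) mm, top 24 mm above the bench. A 24 mm steel column stands at x = +125 mm, with a 34 x 30 mm head up to 104 mm above the bench; from the head a scriber points at the pad, its tip at x = +84 mm, 91 mm above the bench.
- pad_top (a point): Centre of the top face of the steel pad; axes as the fixture's (x along the pad's 90 mm side, y along its 60 mm side, z up).
- packer: Loose flat plywood packing plate, 90 (x) x 60 (y) x 18 (z) mm, about 80 g, lying flat on the bench at the start. Origin at the centre of its underside.
- vblock: Loose pale wooden V-block, 90 (x) x 60 (y) x 36 (z) mm, about 180 g, on the bench groove up. Origin at the centre of its underside. A 90-degree V groove, 40 mm wide at the top and 20 mm deep, runs along its x from end to end; its bottom is 16 mm above the underside; flat rims 10 mm wide on either side.
- v_axis (a point): On the V-block, 51.4 mm above its underside, 15.4 mm above its top: where the centre of the tube lies when seated and centred. Axes as the V-block's. Fingers holding the seated tube from the sides must keep their tips less than 15 mm below its axis, or they strike the rims of the V-block.
- face_a: The sloping face of the groove on the V-block's +y side (part of the V-block; origin and axes are those of the V-block).
- face_b: The sloping face of the groove on the V-block's -y side (part of the V-block; origin and axes are those of the V-block).
- rest: Fixed dark wooden rest, 90 (x) x 44 (y) mm: two strips along x, 10 mm high, 32 mm apart inside, between which the tube lies at the start. Origin on the bench under its centre.
- tube: Loose aluminium tube with plugged ends, a plain cylinder 50 mm in diameter and 120 mm long, about 240 g. Origin at its centre, x along its axis (y and z turn with it when it rolls). It lies in the rest at the start, axis level and 29 mm above the bench, parallel to the rest's x.
- screwdriver: Bystander: loose screwdriver with a red handle, lying on the bench.
- tin: Bystander: tin with a paper label, 80 mm in diameter, 50 mm high. Origin at the centre of its underside.
- glue: Bystander: bottle, 56 mm in diameter, 150 mm high. Origin at the centre of its underside.
- offcut: Bystander: wooden offcut 50 x 35 x 30 mm. Origin at the centre of its underside.
- plug: Bystander: short upright wooden plug, 32 mm in diameter, 40 mm high. Origin at the centre of its underside.
- hammer: Bystander: hammer lying on the bench, handle towards -x.
- weight: Bystander: brass weight with a knob, 44 mm in diameter, 50 mm high. Origin at the centre of its underside.
Mind the look-alikes: they are no part of the job. What is shaped like the tube but red is not meant.

How it is judged:
On the way, in this order (a step that is already met when the one before it is completed fails the run):
1. the packing plate lies squarely on the pad, let go (horizontal distance between packer and pad_top below 0.007 m and angle between the x axis of packer and the x axis of fixture, either way round below 0.12 rad and angle between packer's own z axis and vertical below 0.05 rad and z of packer in the frame of pad_top between -0.003 and 0.003 m and contact force between packer and the fingers below 0.2 N), for 0.2 s.
2. the V-block stands squarely on the packing plate, let go (horizontal distance between packer and pad_top below 0.007 m and angle between the x axis of packer and the x axis of fixture, either way round below 0.12 rad and angle between each of packer, vblock's own z axis and vertical below 0.05 rad and z of packer in the frame of pad_top between -0.003 and 0.003 m and horizontal distance between vblock and packer below 0.007 m and angle between the x axis of vblock and the x axis of packer, either way round below 0.12 rad and z of vblock in the frame of packer between 0.015 and 0.021 m and contact force between vblock and the fingers below 0.2 N), for 0.2 s.
3. the tube lies seated in the groove (horizontal distance between packer and pad_top below 0.007 m and angle between the x axis of packer and the x axis of fixture, either way round below 0.12 rad and angle between each of packer, vblock's own z axis and vertical below 0.05 rad and z of packer in the frame of pad_top between -0.003 and 0.003 m and horizontal distance between vblock and packer below 0.007 m and angle between the x axis of vblock and the x axis of packer, either way round below 0.12 rad and z of vblock in the frame of packer between 0.015 and 0.021 m and x of tube in the frame of vblock between -0.015 and 0.015 m and y of tube in the frame of vblock between -0.003 and 0.003 m and z of tube in the frame of vblock between 0.0485 and 0.0535 m and angle between the x axis of tube and the x axis of vblock, either way round below 0.06 rad), for 0.2 s.
At the end, for the whole second after the job is handed in: Plate flat on the pad and V-block on the plate, each centred within 7 mm and square within 7 degrees; tube in the groove within 3 mm sideways, 2.5 mm in height, 3.4 degrees and 15 mm lengthwise, pressing each sloping face with over 4 N, fingers still on it (over 3 N), at rest (all of step 3 and contact force between tube and face_a above 4 N and contact force between tube and face_b above 4 N and contact force between tube and the fingers above 3 N and linear speed of tube below 0.02 m/s); the arm keeps its last pose, push and grip.
It fails at once if a bystander is moved more than 25 mm (distance of any of screwdriver, tin, glue, offcut, plug, hammer, weight from where it was at the start of the episode above 0.025 m).
It also fails if it takes over 64 s, if anything falls off the work surface, if the arm or the gripper's body presses on something with over 40 N, if the wrist force passes 120 N, or if a joint passes its speed limit or range.

## Working session

There is one attempt and no reset: what is moved stays moved. The work goes in short steps, Python scripts to look and compute and a tool call to move; the robot and the scene stay as the last step left them, time stands still between calls to the robot, and variables do not carry over. Pictures are saved under pics/ and viewed, at most 13 in all, crops included, and the job is handed in when it is done.

Besides the shell and the picture viewer there is one more tool, called after "Emit:" in YAML: its name, and indented under it one key for each argument. servo_tool: Moves the arm, as the interface text tells. Shifts and turns lie within -1 to 1; 1 stands for 25 cm of shift or 120 degrees of turn. Its arguments: {"type":"object","properties":{"moves":{"type":"array"},"force":{"type":"number"}},"required":["moves"]}

```bash
mkdir -p pics; cat > h.py <<'E'
from station import *
import numpy as np, cv2
from scipy.spatial.transform import Rotation as R
def att(s):
    a=np.array(s["attitude"],float)
    return a if a.shape==(3,3) else (R.from_rotvec(a).as_matrix() if a.size==3 else R.from_quat(a).as_matrix())
def cloud(s):
    h,w=s["depth"].shape; u,v=np.meshgrid(np.arange(w),np.arange(h)); d=s["depth"]
    p=np.stack([(u-s["cx"])/s["fx"]*d,-(v-s["cy"])/s["fy"]*d,-d],-1)
    return p@att(s).T+np.array(s["xyz"])
def save(n,img): cv2.imwrite(n,img[...,::-1])
E
python3 - <<'E'
from h import *
for n in("scene","top"):
    s=snapshot(n); print(n,{k:s[k] for k in s if k not in("img","depth")},(s["depth"]>0).mean())
    save(f"pics/{n}0.png",s["img"]); np.savez(f"{n}0.npz",**s)
    P=cloud(s); print(P.shape, P[210,280],P[380,280],P[100,100])
print(get_state())
E
```

```text
scene {'fx': 471.3503084417006, 'fy': 471.3503084417006, 'cx': 275.633268914494, 'cy': 210.41459318614355, 'xyz': array([ 0.97318231, -0.390944  ,  1.12119707]), 'attitude': array([0.47702801, 0.21281415, 0.86531391])} 0.9959268707482993
(420, 560, 3) [0.5122121  0.01978707 0.00943075] [ 0.84762263 -0.25876912  0.00219218] [-0.14558771 -0.16087389 -0.00022576]
top {'fx': 494.3484525504941, 'fy': 494.3484525504941, 'cx': 282.38144085780306, 'cy': 205.48835917425674, 'xyz': array([0.3363423 , 0.00256498, 1.4273403 ]), 'attitude': array([ 0.10190835, -0.08206247, -1.54172736])} 0.9960459183673469
(420, 560, 3) [0.48924524 0.02922686 0.01886872] [0.09211489 0.01279783 0.34527778] [ 0.80936613  0.5793565  -0.00326233]
{'time': 0.1, 'qpos': array([-1.18572223,  0.70701833, -0.02761642,  1.4849355 ,  0.02199628,
        0.9508991 , -0.07548725]), 'qd': array([ 0.00047724,  0.00030373,  0.0004793 , -0.00041645,  0.0004003 ,
        0.00027767, -0.00084682]), 'effort': array([ 1.09109766e-03, -8.84303212e+01,  1.23695791e+00, -2.36457735e+01,
        1.71402883e-02,  5.08942350e-03, -4.38783150e-05]), 'ee_pos': array([0.23791756, 0.52321836, 0.23089104]), 'ee_rot': array([-6.65247580e-01, -3.07016800e+00,  1.47859924e-03]), 'force': array([-0.28522541, -0.33533537, -0.35074235]), 'moment': array([-0.03162261, -0.04905775,  0.06484958]), 'gripper_force': 0.0, 'opening': 0.08521191543279921}
```

View pics/top0.png

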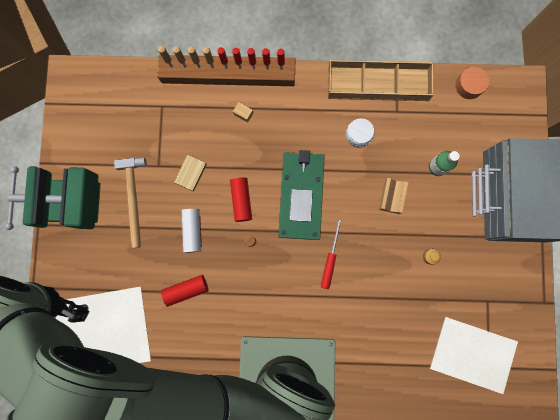

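View pics/scene0.png

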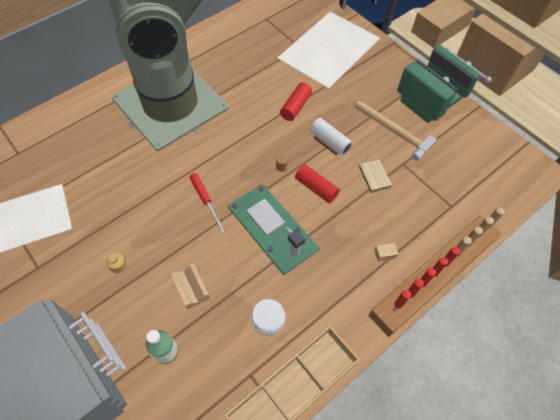

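Top view: fixture at (302,195), with its column towards the top of the image (+x). There are four things to tell apart:
- **Tube:** the silver cylinder at (191,230). The red ones at (240,199) and (184,290) are look-alikes.
- **Packing plate:** the pale plate at (190,173). It fits 90x60 at about 31x21 px, while the piece at (243,112) is only about 17x12 px, so that is the offcut.
- **V-block:** at (394,196), showing a dark groove.

I'll measure these and confirm them in an enlarged crop.

```bash
cat >> h.py <<'E'
def rect(P,win,zlo,zhi,s=None):
    """points of cloud in world window and height band -> minAreaRect, long side angle"""
    (x0,x1,y0,y1)=win
    m=(P[...,0]>x0)&(P[...,0]<x1)&(P[...,1]>y0)&(P[...,1]<y1)&(P[...,2]>zlo)&(P[...,2]<zhi)&(s["depth"]>0)
    m8=cv2.morphologyEx(m.astype(np.uint8),cv2.MORPH_OPEN,np.ones((3,3)))
    n,l,st,_=cv2.connectedComponentsWithStats(m8)
    k=1+np.argmax(st[1:,4]); q=P[l==k]
    (c,(w,h),a)=cv2.minAreaRect(q[:,:2].astype(np.float32)); 
    if w<h: w,h,a=h,w,a+90
    return np.round([*c,w,h,(a+90)%180-90,np.median(q[:,2]),st[k,4]],4)
E
python3 - <<'E'
from h import *
for n in("top","scene"):
    s=dict(np.load(n+"0.npz")); P=cloud(s); print(n)
    tp=dict(np.load("top0.npz")); T=cloud(tp)
    f=lambda u,v,r=.08:(T[v,u,0]-r,T[v,u,0]+r,T[v,u,1]-r,T[v,u,1]+r)
    print("packer",rect(P,f(190,173),.011,.026,s))
    print("tube",rect(P,f(191,230),.035,.07,s))
    print("vblock",rect(P,f(394,196),.012,.05,s)); print("vrim",rect(P,f(394,196),.03,.05,s))
    print("pad",rect(P,f(301,205),.018,.03,s)); print("base",rect(P,f(301,195,.16),.007,.03,s))
    b=(abs(P[...,2])<.01)&(s["depth"]>0); print("bench z",np.median(P[b][:,2]),P[b][:,2].std())
s=tp["img"]; c=[cv2.resize(s[v-35:v+35,u-35:u+35],(390,290),interpolation=cv2.INTER_CUBIC) for u,v in((190,173),(191,230),(394,196),(301,195))]
save("pics/crop.png",np.vstack([np.hstack(c[:2]),np.hstack(c[2:])]))
E
```

```text
top
packer [ 5.92500e-01  2.94200e-01  9.06000e-02  6.06000e-02 -2.23653e+01
  1.80000e-02  6.07000e+02]
tube [4.234e-01 2.797e-01 1.197e-01 4.810e-02 4.806e+00 5.040e-02 7.210e+02]
vblock [ 5.39800e-01 -2.93200e-01  9.21000e-02  6.10000e-02 -1.09809e+01
  3.10000e-02  7.25000e+02]
vrim [ 5.34300e-01 -3.14700e-01  8.84000e-02  1.67000e-02 -1.10836e+01
  3.64000e-02  1.77000e+02]
pad [ 5.0500e-01 -3.0000e-02  9.0900e-02  5.9200e-02 -1.2273e+00  2.4300e-02
  5.8900e+02]
base [ 5.349e-01 -3.070e-02  2.496e-01  1.196e-01 -2.029e+00  1.360e-02
  3.167e+03]
bench z 0.000727522823231963 0.0032287516013983926
scene
packer [ 5.94800e-01  2.96900e-01  9.41000e-02  6.58000e-02 -2.34616e+01
  1.80000e-02  6.08000e+02]
tube [4.2650e-01 2.8050e-01 1.2180e-01 4.7900e-02 5.2373e+00 5.0100e-02
 5.8800e+02]
vblock [ 5.40800e-01 -2.91200e-01  9.25000e-02  5.95000e-02 -1.07609e+01
  3.08000e-02  9.24000e+02]
vrim [ 5.45100e-01 -2.70500e-01  9.10000e-02  1.71000e-02 -1.06093e+01
  3.54000e-02  2.22000e+02]
pad [ 5.0750e-01 -2.6800e-02  9.1500e-02  6.1700e-02 -1.7622e+00  2.4200e-02
  6.9400e+02]
base [ 5.3660e-01 -2.8500e-02  2.5170e-01  1.2130e-01 -2.0203e+00  1.3000e-02
  3.4970e+03]
bench z 0.0003630206027238625 0.002643957532372332
```

View pics/crop.png

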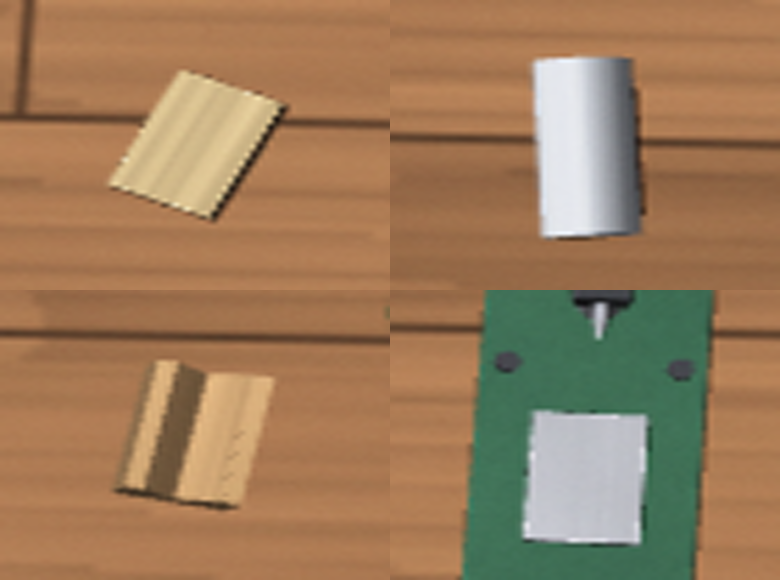

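The crop confirms all four: flat plate, silver tube, grooved V-block, and the pad on the fixture. The sizes match the given ones: 90x60, 120x50, 92x61, and pad top at 24 mm. First move: go over the packing plate.

```bash
cat >> h.py <<'E'
def go(x,y,z,yaw):
    """units of shift / turn from the present pose to tcp xyz with finger line (tool y) at yaw deg, tool down"""
    st=get_state(); Rm=R.from_rotvec(st["ee_rot"]); 
    best=None
    for k in (0,180):
        a=np.radians(yaw+k); ty=np.array([np.cos(a),np.sin(a),0]); tz=np.array([0,0,-1.]); tx=np.cross(ty,tz)
        w=(Rm.inv()*R.from_matrix(np.c_[tx,ty,tz])).as_rotvec()
        if best is None or np.linalg.norm(w)<np.linalg.norm(best): best=w
    d=np.array([x,y,z])-st["ee_pos"]
    print("t",round(st["time"],2),"pos",st["ee_pos"].round(4),"q7",st["qpos"][6].round(2),"F",st["force"].round(1),"open",round(st["opening"],4))
    print(" shift now-axes",(Rm.inv().apply(d)/.25).round(3)," after turn",((Rm*R.from_rotvec(best)).inv().apply(d)/.25).round(3)," turn",(np.degrees(best)/120).round(4))
E
python3 -c "
from h import *
go(.5935,.2955,.2,67.1)"
```

```text
t 0.1 pos [0.2379 0.5232 0.2309] q7 -0.08 F [-0.3 -0.3 -0.4] open 0.0852
 shift now-axes [-1.672 -0.24   0.124]  after turn [-1.665 -0.286  0.124]  turn [-0.0005  0.     -0.0129]
```

Emit:
servo_tool:
  moves:
    - {"dx":-0.186,"dy":-0.0266,"jaw":-1}
    - {"dx":-0.186,"dy":-0.0266,"jaw":-1}
    - {"dx":-0.186,"dy":-0.0266,"jaw":-1}
    - {"dx":-0.186,"dy":-0.0266,"jaw":-1}
    - {"dx":-0.186,"dy":-0.0266,"jaw":-1}
    - {"dx":-0.186,"dy":-0.0266,"jaw":-1}
    - {"dx":-0.186,"dy":-0.0266,"jaw":-1}
    - {"dx":-0.186,"dy":-0.0266,"jaw":-1}
    - {"dx":-0.186,"dy":-0.0266,"jaw":-1}
    - {"jaw":-1,"wz":-0.013}
  force: 40

```text
validation failed for argument at $.mo...
```

Emit:
servo_tool:
  moves:
    - {"jaw":-1,"dx":-0.186,"dy":-0.0266,"dz":0,"wx":0,"wy":0,"wz":0}
    - {"jaw":-1,"dx":-0.186,"dy":-0.0266,"dz":0,"wx":0,"wy":0,"wz":0}
    - {"jaw":-1,"dx":-0.186,"dy":-0.0266,"dz":0,"wx":0,"wy":0,"wz":0}
    - {"jaw":-1,"dx":-0.186,"dy":-0.0266,"dz":0,"wx":0,"wy":0,"wz":0}
    - {"jaw":-1,"dx":-0.186,"dy":-0.0266,"dz":0,"wx":0,"wy":0,"wz":0}
    - {"jaw":-1,"dx":-0.186,"dy":-0.0266,"dz":0,"wx":0,"wy":0,"wz":0}
    - {"jaw":-1,"dx":-0.186,"dy":-0.0266,"dz":0,"wx":0,"wy":0,"wz":0}
    - {"jaw":-1,"dx":-0.186,"dy":-0.0266,"dz":0,"wx":0,"wy":0,"wz":0}
    - {"jaw":-1,"dx":-0.186,"dy":-0.0266,"dz":0,"wx":0,"wy":0,"wz":0}
    - {"jaw":-1,"dx":0,"dy":0,"dz":0,"wx":0,"wy":0,"wz":-0.013}
  force: 40

```text
time: 1.35
ee_pos: [0.5964, 0.2925, 0.2302]
ee_rot: [0.629, 3.078, -0.003]
force: [-0.0, 1.2, -0.7]
opening: 0.0857
gripper_force: 0.0
```

```bash
python3 - <<'E'
from h import *
for n in ("wrist",):
    s=snapshot(n); P=cloud(s); save("pics/w1.png",s["img"])
    print(rect(P,(.51,.68,.21,.38),.011,.026,s))
go(.5935,.2955,-.003,67.1)
E
```

```text
[ 5.92800e-01  2.98600e-01  8.94000e-02  6.00000e-02 -2.28143e+01
  1.94000e-02  3.89900e+03]
t 1.4 pos [0.5948 0.2945 0.2304] q7 0.61 F [-0.2  0.5 -0.5] open 0.0853
 shift now-axes [0.006 0.003 0.934]  after turn [0.006 0.002 0.934]  turn [-0.0005 -0.0003  0.0002]
```

View pics/w1.png

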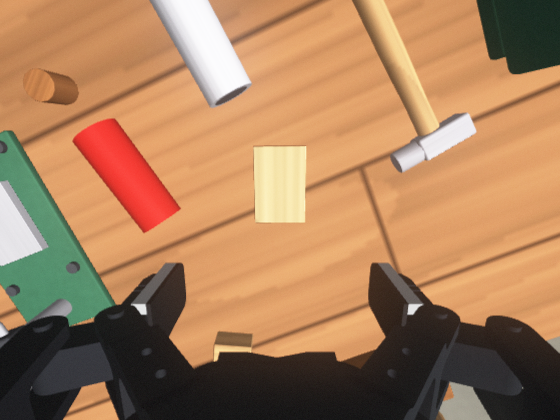

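The wrist view shows the plate at (280,184), midway between the fingers and free all round. Descend and grip.

Emit:
servo_tool:
  moves:
    - {"jaw":-1,"dx":0.009,"dy":0.005,"dz":0.15,"wx":0,"wy":0,"wz":0}
    - {"jaw":-1,"dx":0,"dy":0,"dz":0.18,"wx":0,"wy":0,"wz":0}
    - {"jaw":-1,"dx":0,"dy":0,"dz":0.18,"wx":0,"wy":0,"wz":0}
    - {"jaw":-1,"dx":0,"dy":0,"dz":0.18,"wx":0,"wy":0,"wz":0}
    - {"jaw":-1,"dx":0,"dy":0,"dz":0.12,"wx":0,"wy":0,"wz":0}
    - {"jaw":-1,"dx":0,"dy":0,"dz":0.08,"wx":0,"wy":0,"wz":0}
    - {"jaw":-1,"dx":0,"dy":0,"dz":0.044,"wx":0,"wy":0,"wz":0}
    - {"jaw":-1,"dx":0,"dy":0,"dz":0,"wx":0,"wy":0,"wz":0}
    - {"jaw":1,"dx":0,"dy":0,"dz":0,"wx":0,"wy":0,"wz":0}
    - {"jaw":1,"dx":0,"dy":0,"dz":0,"wx":0,"wy":0,"wz":0}
  force: 40

```text
time: 2.65
ee_pos: [0.5931, 0.2979, -0.001]
ee_rot: [0.623, 3.078, 0.001]
force: [0.8, 0.9, 4.6]
opening: 0.0589
gripper_force: 42.9
```

Emit:
servo_tool:
  moves:
    - {"jaw":1,"dx":0,"dy":0,"dz":0,"wx":0,"wy":0,"wz":0}
    - {"jaw":1,"dx":0,"dy":0,"dz":0,"wx":0,"wy":0,"wz":0}
    - {"jaw":1,"dx":0,"dy":0,"dz":0,"wx":0,"wy":0,"wz":0}
    - {"jaw":1,"dx":0,"dy":0,"dz":-0.04,"wx":0,"wy":0,"wz":0}
    - {"jaw":1,"dx":0,"dy":0,"dz":-0.1,"wx":0,"wy":0,"wz":0}
    - {"jaw":1,"dx":0,"dy":0,"dz":-0.1,"wx":0,"wy":0,"wz":0}
    - {"jaw":1,"dx":0,"dy":0,"dz":-0.1,"wx":0,"wy":0,"wz":0}
    - {"jaw":1,"dx":0,"dy":0,"dz":-0.1,"wx":0,"wy":0,"wz":0}
    - {"jaw":1,"dx":0,"dy":0,"dz":-0.1,"wx":0,"wy":0,"wz":0}
    - {"jaw":1,"dx":0,"dy":0,"dz":0,"wx":0,"wy":0,"wz":0}
  force: 40

```text
time: 3.9
ee_pos: [0.5934, 0.2981, 0.1353]
ee_rot: [0.623, 3.076, 0.003]
force: [-0.6, -0.9, -0.7]
opening: 0.0593
gripper_force: 43.7
```

```bash
python3 - <<'E'
from h import *
s=snapshot("wrist"); P=cloud(s); save("pics/w2.png",s["img"])
go(.5057,-.0286,.15,88)
E
```

```text
t 3.95 pos [0.5928 0.2978 0.1338] q7 0.59 F [-0.6 -0.3 -1.2] open 0.0588
 shift now-axes [-0.187 -1.338 -0.066]  after turn [ 0.303 -1.317 -0.065]  turn [ 0.0004  0.0005 -0.1741]
```

View pics/w2.png

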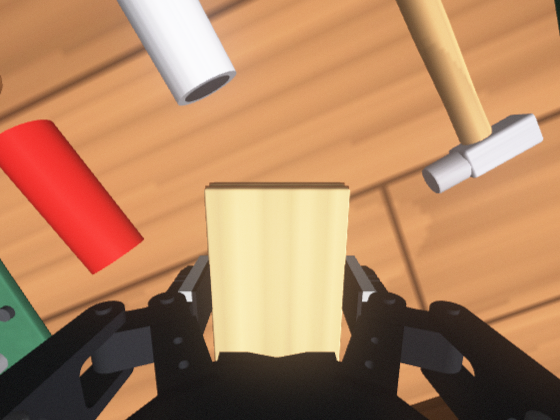

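The plate is held square, front edge at (278,186). Carry it over the pad.

Emit:
servo_tool:
  moves:
    - {"jaw":1,"dx":0,"dy":0,"dz":-0.03,"wx":0,"wy":0,"wz":-0.058}
    - {"jaw":1,"dx":0,"dy":0,"dz":-0.035,"wx":0,"wy":0,"wz":-0.058}
    - {"jaw":1,"dx":0,"dy":0,"dz":0,"wx":0,"wy":0,"wz":-0.058}
    - {"jaw":1,"dx":0.05,"dy":-0.22,"dz":0,"wx":0,"wy":0,"wz":0}
    - {"jaw":1,"dx":0.05,"dy":-0.22,"dz":0,"wx":0,"wy":0,"wz":0}
    - {"jaw":1,"dx":0.05,"dy":-0.22,"dz":0,"wx":0,"wy":0,"wz":0}
    - {"jaw":1,"dx":0.05,"dy":-0.22,"dz":0,"wx":0,"wy":0,"wz":0}
    - {"jaw":1,"dx":0.05,"dy":-0.22,"dz":0,"wx":0,"wy":0,"wz":0}
    - {"jaw":1,"dx":0.05,"dy":-0.217,"dz":0,"wx":0,"wy":0,"wz":0}
    - {"jaw":1,"dx":0,"dy":0,"dz":0,"wx":0,"wy":0,"wz":0}

```text
time: 5.2
ee_pos: [0.5048, -0.0328, 0.1487]
ee_rot: [-0.064, -3.139, 0.003]
force: [0.0, 0.7, -0.8]
opening: 0.059
gripper_force: 43.7
```

```bash
python3 - <<'E'
from h import *
go(.5057,-.0286,.023,88)
for n in("top","scene"):
    s=snapshot(n);P=cloud(s)
    print(n,rect(P,(.44,.58,-.11,.06),.155,.185,s),rect(P,(.35,.7,-.12,.06),.007,.027,s))
go(.5057,-.0286,.023,88)
E
```

```text
t 5.2 pos [ 0.5048 -0.0328  0.1487] q7 1.25 F [ 0.   0.7 -0.8] open 0.059
 shift now-axes [-0.004  0.018  0.503]  after turn [-0.003  0.017  0.503]  turn [-0.0009 -0.0008 -0.0029]Traceback (most recent call last):
  File "<stdin>", line 5, in <module>
  File "h.py", line 18, in rect
    k=1+np.argmax(st[1:,4]); q=P[l==k]
        ~~~~~~~~~^^^^^^^^^^
    return _wrapfunc(a, 'argmax', axis=axis, out=out, **kwds)
    return bound(*args, **kwds)
ValueError: attempt to get argmax of an empty sequence
```

```bash
python3 -c "
from h import *
go(.5057,-.0286,.023,88)"
```

```text
t 5.25 pos [ 0.5056 -0.0302  0.1488] q7 1.25 F [ 0.8  1.5 -1.1] open 0.0591
 shift now-axes [-0.001  0.007  0.503]  after turn [-0.     0.006  0.503]  turn [-0.0002 -0.0004 -0.0015]
```

Emit:
servo_tool:
  moves:
    - {"jaw":1,"dx":0,"dy":0.002,"dz":0.1,"wx":0,"wy":0,"wz":0}
    - {"jaw":1,"dx":0,"dy":0,"dz":0.12,"wx":0,"wy":0,"wz":0}
    - {"jaw":1,"dx":0,"dy":0,"dz":0.12,"wx":0,"wy":0,"wz":0}
    - {"jaw":1,"dx":0,"dy":0,"dz":0.08,"wx":0,"wy":0,"wz":0}
    - {"jaw":1,"dx":0,"dy":0,"dz":0.04,"wx":0,"wy":0,"wz":0}
    - {"jaw":1,"dx":0,"dy":0,"dz":0.02,"wx":0,"wy":0,"wz":0}
    - {"jaw":1,"dx":0,"dy":0,"dz":0.01,"wx":0,"wy":0,"wz":0}
    - {"jaw":1,"dx":0,"dy":0,"dz":0.006,"wx":0,"wy":0,"wz":0}
    - {"jaw":1,"dx":0,"dy":0,"dz":0,"wx":0,"wy":0,"wz":0}
    - {"jaw":1,"dx":0,"dy":0,"dz":0,"wx":0,"wy":0,"wz":0}

```text
time: 6.5
ee_pos: [0.5062, -0.0283, 0.0253]
ee_rot: [0.055, 3.141, -0.0]
force: [-0.4, -0.1, -1.2]
opening: 0.059
gripper_force: 43.7
```

```bash
python3 - <<'E'
from h import *
s=snapshot("wrist"); save("pics/w3.png",s["img"])
go(.5057,-.0286,.023,88)
E
```

```text
t 6.55 pos [ 0.5062 -0.0283  0.0252] q7 1.19 F [-0.1  0.2 -1.3] open 0.0586
 shift now-axes [ 0.002 -0.001  0.009]  after turn [ 0.002 -0.001  0.009]  turn [-0.0001  0.0001 -0.0002]
```

View pics/w3.png

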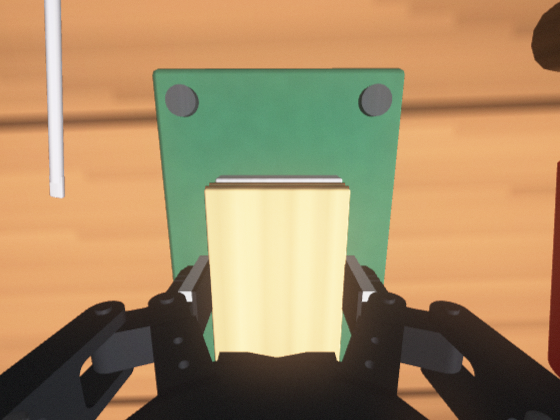

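The plate sits laterally centred over the pad (206–349 against 217–342), and a thin pad edge shows at row 180. Lower it the last 2 mm, release and rise.

Emit:
servo_tool:
  moves:
    - {"jaw":1,"dx":0,"dy":0,"dz":0.006,"wx":0,"wy":0,"wz":0}
    - {"jaw":1,"dx":0,"dy":0,"dz":0.005,"wx":0,"wy":0,"wz":0}
    - {"jaw":1,"dx":0,"dy":0,"dz":0,"wx":0,"wy":0,"wz":0}
    - {"jaw":-1,"dx":0,"dy":0,"dz":0,"wx":0,"wy":0,"wz":0}
    - {"jaw":-1,"dx":0,"dy":0,"dz":0,"wx":0,"wy":0,"wz":0}
    - {"jaw":-1,"dx":0,"dy":0,"dz":-0.1,"wx":0,"wy":0,"wz":0}
    - {"jaw":-1,"dx":0,"dy":0,"dz":-0.2,"wx":0,"wy":0,"wz":0}
    - {"jaw":-1,"dx":0,"dy":0,"dz":-0.2,"wx":0,"wy":0,"wz":0}
    - {"jaw":-1,"dx":0,"dy":0,"dz":-0.2,"wx":0,"wy":0,"wz":0}
    - {"jaw":-1,"dx":0,"dy":0,"dz":0,"wx":0,"wy":0,"wz":0}

```text
time: 7.8
ee_pos: [0.5072, -0.0283, 0.2002]
ee_rot: [0.056, 3.136, -0.0]
force: [-0.1, -0.1, -0.5]
opening: 0.0853
gripper_force: 0.0
```

```bash
python3 - <<'E'
from h import *
for n in("wrist","scene"):
    s=snapshot(n);P=cloud(s)
    if n=="wrist": save("pics/w4.png",s["img"])
    print(n,rect(P,(.43,.59,-.11,.06),.035,.05,s),rect(P,(.35,.7,-.12,.06),.007,.05,s), rect(P,(.43,.59,-.11,.06),.02,.05,s))
go(.5403,-.2922,.16,79.1)
E
```

```text
wrist [ 5.0710e-01 -2.6900e-02  9.0300e-02  6.0100e-02 -2.0784e+00  4.3400e-02
  5.3070e+03] [ 5.3570e-01 -2.7100e-02  2.4920e-01  1.2000e-01 -1.9270e+00  1.3700e-02
  2.2769e+04] [ 5.066e-01 -2.690e-02  9.120e-02  6.010e-02 -2.135e+00  4.340e-02
  5.426e+03]
scene [ 5.0800e-01 -2.8500e-02  9.1100e-02  6.1000e-02 -2.2353e+00  4.1900e-02
  7.2700e+02] [ 5.3720e-01 -2.8600e-02  2.5110e-01  1.2150e-01 -1.7736e+00  1.3200e-02
  3.5520e+03] [ 5.0840e-01 -2.8600e-02  9.1900e-02  6.1200e-02 -2.0779e+00  4.1500e-02
  8.1100e+02]
t 7.9 pos [ 0.506  -0.0283  0.1972] q7 1.27 F [-0.5  0.2 -1.4] open 0.0852
 shift now-axes [-0.174 -1.05   0.149]  after turn [-0.334 -1.01   0.149]  turn [-0.0001  0.      0.074 ]
```

View pics/w4.png

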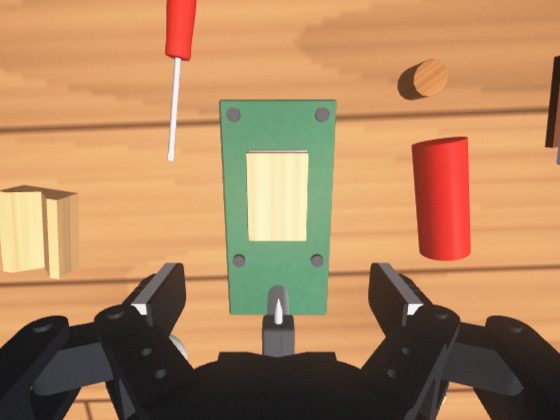

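The plate is on the pad, within about 1.5 mm and square. It sits at (278,196), with z near 42 mm. Next, the V-block.

Emit:
servo_tool:
  moves:
    - {"jaw":-1,"dx":0,"dy":0,"dz":0,"wx":0,"wy":0,"wz":0.074}
    - {"jaw":-1,"dx":-0.05,"dy":-0.168,"dz":0,"wx":0,"wy":0,"wz":0}
    - {"jaw":-1,"dx":-0.056,"dy":-0.168,"dz":0,"wx":0,"wy":0,"wz":0}
    - {"jaw":-1,"dx":-0.056,"dy":-0.168,"dz":0,"wx":0,"wy":0,"wz":0}
    - {"jaw":-1,"dx":-0.056,"dy":-0.168,"dz":0,"wx":0,"wy":0,"wz":0}
    - {"jaw":-1,"dx":-0.056,"dy":-0.168,"dz":0,"wx":0,"wy":0,"wz":0}
    - {"jaw":-1,"dx":-0.056,"dy":-0.17,"dz":0,"wx":0,"wy":0,"wz":0}
    - {"jaw":-1,"dx":0,"dy":0,"dz":0,"wx":0,"wy":0,"wz":0}
    - {"jaw":-1,"dx":0,"dy":0,"dz":0,"wx":0,"wy":0,"wz":0}
    - {"jaw":-1,"dx":0,"dy":0,"dz":0,"wx":0,"wy":0,"wz":0}

```text
time: 9.15
ee_pos: [0.5395, -0.2906, 0.197]
ee_rot: [-0.296, -3.127, -0.001]
force: [-0.8, -0.3, 1.0]
opening: 0.0851
gripper_force: 0.0
```

```bash
python3 - <<'E'
from h import *
s=snapshot("wrist");P=cloud(s); w=(.45,.63,-.38,-.2)
print(rect(P,w,.02,.05,s),rect(P,w,.033,.05,s))
go(.5403,-.2922,.01,79.1)
E
```

```text
[ 5.43300e-01 -2.74200e-01  9.05000e-02  2.76000e-02 -1.12542e+01
  3.40000e-02  2.34000e+03] [ 5.44400e-01 -2.67800e-01  9.00000e-02  1.46000e-02 -1.12542e+01
  3.70000e-02  1.23500e+03]
t 9.2 pos [ 0.5395 -0.2908  0.1972] q7 1.62 F [ 0.3  0.5 -0.2] open 0.0853
 shift now-axes [-0.004 -0.005  0.749]  after turn [-0.004 -0.005  0.749]  turn [ 0.0001 -0.0002  0.0007]
```

Emit:
servo_tool:
  moves:
    - {"jaw":-1,"dx":-0.003,"dy":-0.001,"dz":0.15,"wx":0,"wy":0,"wz":0}
    - {"jaw":-1,"dx":0,"dy":0,"dz":0.18,"wx":0,"wy":0,"wz":0}
    - {"jaw":-1,"dx":0,"dy":0,"dz":0.18,"wx":0,"wy":0,"wz":0}
    - {"jaw":-1,"dx":0,"dy":0,"dz":0.13,"wx":0,"wy":0,"wz":0}
    - {"jaw":-1,"dx":0,"dy":0,"dz":0.08,"wx":0,"wy":0,"wz":0}
    - {"jaw":-1,"dx":0,"dy":0,"dz":0.04,"wx":0,"wy":0,"wz":0}
    - {"jaw":-1,"dx":0,"dy":0,"dz":0,"wx":0,"wy":0,"wz":0}
    - {"jaw":-1,"dx":0,"dy":0,"dz":0,"wx":0,"wy":0,"wz":0}
    - {"jaw":1,"dx":0,"dy":0,"dz":0,"wx":0,"wy":0,"wz":0}
    - {"jaw":1,"dx":0,"dy":0,"dz":0,"wx":0,"wy":0,"wz":0}
  force: 45

```text
time: 10.45
ee_pos: [0.5403, -0.2923, 0.0081]
ee_rot: [0.298, 3.127, -0.001]
force: [-1.0, -0.3, 6.2]
opening: 0.059
gripper_force: 48.4
```

Emit:
servo_tool:
  moves:
    - {"jaw":1,"dx":0,"dy":0,"dz":0,"wx":0,"wy":0,"wz":0}
    - {"jaw":1,"dx":0,"dy":0,"dz":0,"wx":0,"wy":0,"wz":0}
    - {"jaw":1,"dx":0,"dy":0,"dz":0,"wx":0,"wy":0,"wz":0}
    - {"jaw":1,"dx":0,"dy":0,"dz":-0.04,"wx":0,"wy":0,"wz":0}
    - {"jaw":1,"dx":0,"dy":0,"dz":-0.12,"wx":0,"wy":0,"wz":0}
    - {"jaw":1,"dx":0,"dy":0,"dz":-0.15,"wx":0,"wy":0,"wz":0}
    - {"jaw":1,"dx":0,"dy":0,"dz":-0.15,"wx":0,"wy":0,"wz":0}
    - {"jaw":1,"dx":0,"dy":0,"dz":-0.14,"wx":0,"wy":0,"wz":0}
    - {"jaw":1,"dx":0,"dy":0,"dz":0,"wx":0,"wy":0,"wz":-0.037}
    - {"jaw":1,"dx":0,"dy":0,"dz":0,"wx":0,"wy":0,"wz":-0.037}
  force: 45

```text
time: 11.7
ee_pos: [0.5401, -0.2922, 0.1583]
ee_rot: [0.051, 3.141, -0.001]
force: [0.8, -0.7, -1.8]
opening: 0.0592
gripper_force: 49.4
```

```bash
python3 - <<'E'
from h import *
s=snapshot("wrist");P=cloud(s); save("pics/w5.png",s["img"])
go(.5064,-.0285,.16,88)
E
```

```text
t 11.75 pos [ 0.54   -0.2922  0.1581] q7 1.73 F [-0.3 -0.5 -2. ] open 0.0593
 shift now-axes [ 0.164  1.051 -0.008]  after turn [ 0.171  1.05  -0.008]  turn [-0.0002  0.0002  0.003 ]
```

View pics/w5.png

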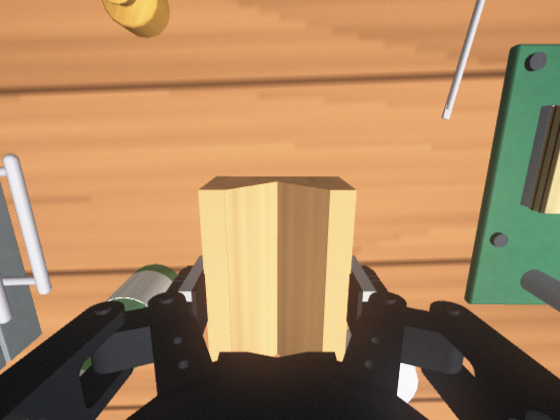

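The V-block is held groove up and level, end face at (278,184). Carry it over the plate.

Emit:
servo_tool:
  moves:
    - {"jaw":1,"dx":0.0285,"dy":0.15,"dz":0,"wx":0,"wy":0,"wz":0.003}
    - {"jaw":1,"dx":0.0285,"dy":0.2,"dz":0,"wx":0,"wy":0,"wz":0}
    - {"jaw":1,"dx":0.0285,"dy":0.2,"dz":0,"wx":0,"wy":0,"wz":0}
    - {"jaw":1,"dx":0.0285,"dy":0.2,"dz":0,"wx":0,"wy":0,"wz":0}
    - {"jaw":1,"dx":0.0285,"dy":0.2,"dz":0,"wx":0,"wy":0,"wz":0}
    - {"jaw":1,"dx":0.0285,"dy":0.1,"dz":0,"wx":0,"wy":0,"wz":0}
    - {"jaw":1,"dx":0,"dy":0,"dz":0,"wx":0,"wy":0,"wz":0}
    - {"jaw":1,"dx":0,"dy":0,"dz":0,"wx":0,"wy":0,"wz":0}
    - {"jaw":1,"dx":0,"dy":0,"dz":0.1,"wx":0,"wy":0,"wz":0}
    - {"jaw":1,"dx":0,"dy":0,"dz":0.1,"wx":0,"wy":0,"wz":0}

```text
time: 13.0
ee_pos: [0.5082, -0.0294, 0.1069]
ee_rot: [0.069, 3.14, -0.001]
force: [0.0, -0.0, -1.4]
opening: 0.0593
gripper_force: 49.5
```

```bash
python3 - <<'E'
from h import *
go(.5066,-.0285,.05,88)
E
```

```text
t 13.0 pos [ 0.5082 -0.0294  0.1069] q7 1.22 F [ 0.  -0.  -1.4] open 0.0593
 shift now-axes [0.007 0.003 0.227]  after turn [0.007 0.003 0.227]  turn [-0.0002  0.0003 -0.0042]
```

Emit:
servo_tool:
  moves:
    - {"jaw":1,"dx":0.005,"dy":0.002,"dz":0.06,"wx":0,"wy":0,"wz":-0.003}
    - {"jaw":1,"dx":0,"dy":0,"dz":0.06,"wx":0,"wy":0,"wz":0}
    - {"jaw":1,"dx":0,"dy":0,"dz":0.04,"wx":0,"wy":0,"wz":0}
    - {"jaw":1,"dx":0,"dy":0,"dz":0.02,"wx":0,"wy":0,"wz":0}
    - {"jaw":1,"dx":0,"dy":0,"dz":0.01,"wx":0,"wy":0,"wz":0}
    - {"jaw":1,"dx":0,"dy":0,"dz":0.01,"wx":0,"wy":0,"wz":0}
    - {"jaw":1,"dx":0,"dy":0,"dz":0.005,"wx":0,"wy":0,"wz":0}
    - {"jaw":1,"dx":0,"dy":0,"dz":0.0,"wx":0,"wy":0,"wz":0}
    - {"jaw":1,"dx":0,"dy":0,"dz":0,"wx":0,"wy":0,"wz":0}
    - {"jaw":1,"dx":0,"dy":0,"dz":0,"wx":0,"wy":0,"wz":0}

```text
time: 14.25
ee_pos: [0.5068, -0.0276, 0.0561]
ee_rot: [0.055, 3.141, -0.0]
force: [-0.2, 0.1, -2.0]
opening: 0.0593
gripper_force: 49.4
```

```bash
python3 - <<'E'
from h import *
go(.5066,-.0285,.05,88)
E
```

```text
t 14.25 pos [ 0.5068 -0.0276  0.0561] q7 1.2 F [-0.2  0.1 -2. ] open 0.0593
 shift now-axes [ 0.001 -0.004  0.025]  after turn [ 0.001 -0.004  0.025]  turn [-0.      0.0001 -0.0001]
```

Emit:
servo_tool:
  moves:
    - {"jaw":1,"dx":0,"dy":-0.003,"dz":0.01,"wx":0,"wy":0,"wz":0}
    - {"jaw":1,"dx":0,"dy":0,"dz":0.008,"wx":0,"wy":0,"wz":0}
    - {"jaw":1,"dx":0,"dy":0,"dz":0.006,"wx":0,"wy":0,"wz":0}
    - {"jaw":1,"dx":0,"dy":0,"dz":0.003,"wx":0,"wy":0,"wz":0}
    - {"jaw":1,"dx":0,"dy":0,"dz":0,"wx":0,"wy":0,"wz":0}
    - {"jaw":-1,"dx":0,"dy":0,"dz":0,"wx":0,"wy":0,"wz":0}
    - {"jaw":-1,"dx":0,"dy":0,"dz":0,"wx":0,"wy":0,"wz":0}
    - {"jaw":-1,"dx":0,"dy":0,"dz":-0.1,"wx":0,"wy":0,"wz":0}
    - {"jaw":-1,"dx":0,"dy":0,"dz":-0.25,"wx":0,"wy":0,"wz":0}
    - {"jaw":-1,"dx":0,"dy":0,"dz":-0.25,"wx":0,"wy":0,"wz":0}

```text
time: 15.5
ee_pos: [0.5064, -0.0283, 0.201]
ee_rot: [-0.055, -3.14, -0.0]
force: [1.5, -0.4, -0.1]
opening: 0.0853
gripper_force: 0.0
```

```bash
python3 - <<'E'
from h import *
for n in("wrist","scene"):
    s=snapshot(n);P=cloud(s);w=(.43,.59,-.11,.06)
    if n=="wrist": save("pics/w6.png",s["img"])
    print(n,rect(P,w,.05,.09,s),rect(P,(.35,.7,-.12,.06),.007,.09,s), rect(P,w,.074,.09,s))
go(.4252,.2803,.2,95)
E
```

```text
wrist [ 5.0650e-01 -2.7100e-02  9.0300e-02  6.0200e-02 -2.2156e+00  7.4600e-02
  6.6360e+03] [ 5.3560e-01 -2.7200e-02  2.4940e-01  1.2030e-01 -1.9285e+00  1.3900e-02
  2.2895e+04] [ 5.0560e-01 -4.9400e-02  9.0100e-02  1.5700e-02 -1.9332e+00  7.9000e-02
  1.6780e+03]
scene [ 5.0710e-01 -2.8600e-02  9.4300e-02  6.1700e-02 -1.2632e+00  7.1000e-02
  8.8200e+02] [ 5.3650e-01 -2.8800e-02  2.5230e-01  1.2140e-01 -2.3093e+00  1.3900e-02
  3.5750e+03] [ 5.0680e-01 -5.1000e-02  8.6400e-02  1.5400e-02 -2.2304e+00  7.7800e-02
  1.5700e+02]
t 15.6 pos [ 0.5085 -0.0283  0.2045] q7 1.28 F [ 1.1 -0.5 -1.8] open 0.0857
 shift now-axes [0.377 1.222 0.015]  after turn [0.224 1.259 0.018]  turn [-0.0002  0.0037 -0.0586]
```

View pics/w6.png

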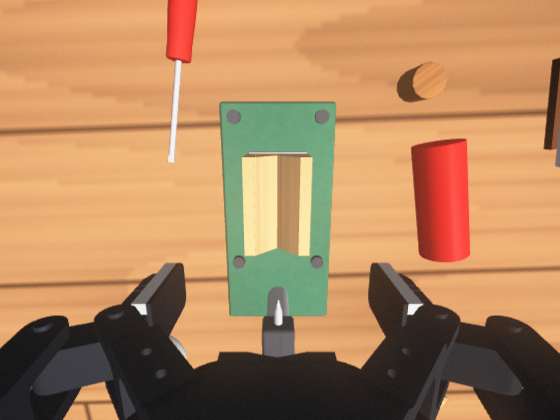

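The V-block stands square on the plate, centred at (277,205). Go to the tube.

Emit:
servo_tool:
  moves:
    - {"jaw":-1,"dx":0,"dy":0,"dz":0,"wx":0,"wy":0,"wz":-0.0585}
    - {"jaw":-1,"dx":0.03,"dy":0.19,"dz":0,"wx":0,"wy":0,"wz":0}
    - {"jaw":-1,"dx":0.035,"dy":0.22,"dz":0,"wx":0,"wy":0,"wz":0}
    - {"jaw":-1,"dx":0.039,"dy":0.22,"dz":0,"wx":0,"wy":0,"wz":0}
    - {"jaw":-1,"dx":0.04,"dy":0.22,"dz":0,"wx":0,"wy":0,"wz":0}
    - {"jaw":-1,"dx":0.04,"dy":0.22,"dz":0,"wx":0,"wy":0,"wz":0}
    - {"jaw":-1,"dx":0.04,"dy":0.19,"dz":0,"wx":0,"wy":0,"wz":0}
    - {"jaw":-1,"dx":0,"dy":0,"dz":0,"wx":0,"wy":0,"wz":0}
    - {"jaw":-1,"dx":0,"dy":0,"dz":0,"wx":0,"wy":0,"wz":0}
    - {"jaw":-1,"dx":0,"dy":0,"dz":0,"wx":0,"wy":0,"wz":0}

```text
time: 16.85
ee_pos: [0.4239, 0.2796, 0.1992]
ee_rot: [0.135, -3.139, 0.001]
force: [0.2, -0.1, 0.0]
opening: 0.0852
gripper_force: 0.0
```

```bash
python3 - <<'E'
from h import *
s=snapshot("wrist");P=cloud(s);w=(.34,.51,.2,.36)
print(rect(P,w,.035,.07,s),rect(P,w,.045,.07,s))
go(.425,.2803,.015,95)
E
```

```text
[4.2440e-01 2.8360e-01 1.2050e-01 4.9000e-02 5.3932e+00 5.2600e-02
 5.7540e+03] [4.2440e-01 2.8370e-01 1.2050e-01 4.0700e-02 5.5371e+00 5.3400e-02
 4.8970e+03]
t 16.9 pos [0.4239 0.2797 0.1992] q7 0.79 F [-0.4 -0.2  0.3] open 0.085
 shift now-axes [-0.005  0.002  0.737]  after turn [-0.005  0.002  0.737]  turn [-0.0002 -0.     -0.0007]
```

Emit:
servo_tool:
  moves:
    - {"jaw":-1,"dx":-0.003,"dy":0.007,"dz":0.13,"wx":0,"wy":0,"wz":-0.003}
    - {"jaw":-1,"dx":0,"dy":0,"dz":0.18,"wx":0,"wy":0,"wz":0}
    - {"jaw":-1,"dx":0,"dy":0,"dz":0.18,"wx":0,"wy":0,"wz":0}
    - {"jaw":-1,"dx":0,"dy":0,"dz":0.13,"wx":0,"wy":0,"wz":0}
    - {"jaw":-1,"dx":0,"dy":0,"dz":0.08,"wx":0,"wy":0,"wz":0}
    - {"jaw":-1,"dx":0,"dy":0,"dz":0.037,"wx":0,"wy":0,"wz":0}
    - {"jaw":-1,"dx":0,"dy":0,"dz":0,"wx":0,"wy":0,"wz":0}
    - {"jaw":-1,"dx":0,"dy":0,"dz":0,"wx":0,"wy":0,"wz":0}
    - {"jaw":1,"dx":0,"dy":0,"dz":0,"wx":0,"wy":0,"wz":0}
    - {"jaw":1,"dx":0,"dy":0,"dz":0,"wx":0,"wy":0,"wz":0}
  force: 60

```text
time: 18.15
ee_pos: [0.4242, 0.2824, 0.0154]
ee_rot: [-0.147, 3.138, 0.0]
force: [-0.9, 0.2, -0.8]
opening: 0.0515
gripper_force: 0.0
```

Emit:
servo_tool:
  moves:
    - {"jaw":1,"dx":0,"dy":0,"dz":0,"wx":0,"wy":0,"wz":0}
    - {"jaw":1,"dx":0,"dy":0,"dz":0,"wx":0,"wy":0,"wz":0}
    - {"jaw":1,"dx":0,"dy":0,"dz":0,"wx":0,"wy":0,"wz":0}
    - {"jaw":1,"dx":0,"dy":0,"dz":0,"wx":0,"wy":0,"wz":0}
    - {"jaw":1,"dx":0,"dy":0,"dz":-0.04,"wx":0,"wy":0,"wz":0}
    - {"jaw":1,"dx":0,"dy":0,"dz":-0.12,"wx":0,"wy":0,"wz":0}
    - {"jaw":1,"dx":0,"dy":0,"dz":-0.2,"wx":0,"wy":0,"wz":0}
    - {"jaw":1,"dx":0,"dy":0,"dz":-0.2,"wx":0,"wy":0,"wz":0}
    - {"jaw":1,"dx":0,"dy":0,"dz":-0.12,"wx":0,"wy":0,"wz":0.03}
    - {"jaw":1,"dx":0,"dy":0,"dz":0,"wx":0,"wy":0,"wz":0.03}
  force: 60

```text
time: 19.4
ee_pos: [0.4246, 0.2826, 0.1876]
ee_rot: [0.054, 3.138, 0.003]
force: [-0.4, 0.8, -2.8]
opening: 0.0484
gripper_force: 62.9
```

```bash
python3 - <<'E'
from h import *
s=snapshot("wrist"); save("pics/w7.png",s["img"])
go(.506,-.0283,.18,88)
E
```

```text
t 19.45 pos [0.4242 0.2824 0.1865] q7 0.68 F [ 0.5  0.2 -2.8] open 0.0482
 shift now-axes [-0.373 -1.23   0.025]  after turn [-0.37  -1.231  0.026]  turn [ 0.0005  0.0007 -0.0012]
```

View pics/w7.png

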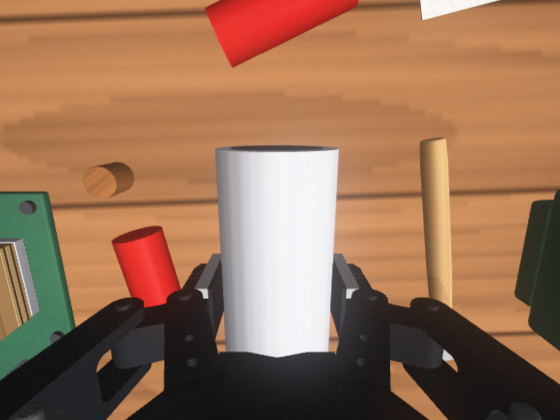

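The tube is gripped near its middle and aligned, end at (278,150). Carry it over the V-block.

Emit:
servo_tool:
  moves:
    - {"jaw":1,"dx":-0.05,"dy":-0.16,"dz":0,"wx":0,"wy":0,"wz":-0.001}
    - {"jaw":1,"dx":-0.06,"dy":-0.2,"dz":0,"wx":0,"wy":0,"wz":0}
    - {"jaw":1,"dx":-0.06,"dy":-0.2,"dz":0,"wx":0,"wy":0,"wz":0}
    - {"jaw":1,"dx":-0.06,"dy":-0.2,"dz":0,"wx":0,"wy":0,"wz":0}
    - {"jaw":1,"dx":-0.06,"dy":-0.2,"dz":0,"wx":0,"wy":0,"wz":0}
    - {"jaw":1,"dx":-0.05,"dy":-0.16,"dz":0,"wx":0,"wy":0,"wz":0}
    - {"jaw":1,"dx":-0.03,"dy":-0.111,"dz":0,"wx":0,"wy":0,"wz":0}
    - {"jaw":1,"dx":0,"dy":0,"dz":0,"wx":0,"wy":0,"wz":0}
    - {"jaw":1,"dx":0,"dy":0,"dz":0,"wx":0,"wy":0,"wz":0}
    - {"jaw":1,"dx":0,"dy":0,"dz":0,"wx":0,"wy":0,"wz":0}
  force: 60

```text
time: 20.7
ee_pos: [0.5071, -0.027, 0.1851]
ee_rot: [-0.044, -3.141, -0.0]
force: [0.2, -1.2, -1.2]
opening: 0.0482
gripper_force: 62.9
```

```bash
python3 - <<'E'
from h import *
go(.506,-.0284,.08,88)
E
```

```text
t 20.7 pos [ 0.5071 -0.027   0.1851] q7 1.25 F [ 0.2 -1.2 -1.2] open 0.0482
 shift now-axes [ 0.004 -0.006  0.421]  after turn [ 0.004 -0.006  0.421]  turn [ 0.0001 -0.0001  0.0032]
```

Descend to about 6 mm above the seat.

Emit:
servo_tool:
  moves:
    - {"jaw":1,"dx":0.003,"dy":-0.005,"dz":0.08,"wx":0,"wy":0,"wz":0.003}
    - {"jaw":1,"dx":0,"dy":0,"dz":0.1,"wx":0,"wy":0,"wz":0}
    - {"jaw":1,"dx":0,"dy":0,"dz":0.1,"wx":0,"wy":0,"wz":0}
    - {"jaw":1,"dx":0,"dy":0,"dz":0.06,"wx":0,"wy":0,"wz":0}
    - {"jaw":1,"dx":0,"dy":0,"dz":0.04,"wx":0,"wy":0,"wz":0}
    - {"jaw":1,"dx":0,"dy":0,"dz":0.016,"wx":0,"wy":0,"wz":0}
    - {"jaw":1,"dx":0,"dy":0,"dz":0,"wx":0,"wy":0,"wz":0}
    - {"jaw":1,"dx":0,"dy":0,"dz":0,"wx":0,"wy":0,"wz":0}
    - {"jaw":1,"dx":0,"dy":0,"dz":0,"wx":0,"wy":0,"wz":0}
    - {"jaw":1,"dx":0,"dy":0,"dz":0,"wx":0,"wy":0,"wz":0}
  force: 60

```text
time: 21.95
ee_pos: [0.5065, -0.0293, 0.0862]
ee_rot: [0.057, 3.141, -0.0]
force: [0.8, 0.4, -2.5]
opening: 0.0482
gripper_force: 62.9
```

```bash
python3 - <<'E'
from h import *
go(.506,-.0284,.08,88)
E
```

```text
t 21.95 pos [ 0.5065 -0.0293  0.0862] q7 1.18 F [ 0.8  0.4 -2.5] open 0.0482
 shift now-axes [0.002 0.004 0.025]  after turn [0.002 0.004 0.025]  turn [-0.      0.0001 -0.0007]
```

Emit:
servo_tool:
  moves:
    - {"jaw":1,"dx":0,"dy":0.003,"dz":0.005,"wx":0,"wy":0,"wz":0}
    - {"jaw":1,"dx":0,"dy":0,"dz":0.005,"wx":0,"wy":0,"wz":0}
    - {"jaw":1,"dx":0,"dy":0,"dz":0.004,"wx":0,"wy":0,"wz":0}
    - {"jaw":1,"dx":0,"dy":0,"dz":0.004,"wx":0,"wy":0,"wz":0}
    - {"jaw":1,"dx":0,"dy":0,"dz":0.003,"wx":0,"wy":0,"wz":0}
    - {"jaw":1,"dx":0,"dy":0,"dz":0,"wx":0,"wy":0,"wz":0}
    - {"jaw":1,"dx":0,"dy":0,"dz":0,"wx":0,"wy":0,"wz":0}
    - {"jaw":1,"dx":0,"dy":0,"dz":0,"wx":0,"wy":0,"wz":0}
    - {"jaw":1,"dx":0,"dy":0,"dz":0,"wx":0,"wy":0,"wz":0}
    - {"jaw":1,"dx":0,"dy":0,"dz":0,"wx":0,"wy":0,"wz":0}
  force: 60

```text
time: 23.2
ee_pos: [0.5065, -0.0285, 0.0808]
ee_rot: [-0.057, -3.141, 0.0]
force: [-0.8, 0.4, -2.2]
opening: 0.0479
gripper_force: 62.9
```

Not yet in contact. Keep going in small steps.

Emit:
servo_tool:
  moves:
    - {"jaw":1,"dx":0,"dy":0,"dz":0.003,"wx":0,"wy":0,"wz":0}
    - {"jaw":1,"dx":0,"dy":0,"dz":0.002,"wx":0,"wy":0,"wz":0}
    - {"jaw":1,"dx":0,"dy":0,"dz":0.002,"wx":0,"wy":0,"wz":0}
    - {"jaw":1,"dx":0,"dy":0,"dz":0,"wx":0,"wy":0,"wz":0}
    - {"jaw":1,"dx":0,"dy":0,"dz":0,"wx":0,"wy":0,"wz":0}
    - {"jaw":1,"dx":0,"dy":0,"dz":0,"wx":0,"wy":0,"wz":0}
    - {"jaw":1,"dx":0,"dy":0,"dz":0,"wx":0,"wy":0,"wz":0}
    - {"jaw":1,"dx":0,"dy":0,"dz":0,"wx":0,"wy":0,"wz":0}
    - {"jaw":1,"dx":0,"dy":0,"dz":0,"wx":0,"wy":0,"wz":0}
    - {"jaw":1,"dx":0,"dy":0,"dz":0,"wx":0,"wy":0,"wz":0}
  force: 60

```text
time: 24.45
ee_pos: [0.5066, -0.0284, 0.08]
ee_rot: [0.057, 3.14, -0.0]
force: [-5.8, 1.3, 23.8]
opening: 0.0483
gripper_force: 65.9
```

Contact: about 24 N down with almost no side force. Check the pose before handing in.

```bash
python3 - <<'E'
from h import *
s=snapshot("scene");P=cloud(s)
v,u=np.where((abs(P[...,0]-.506)<.1)&(abs(P[...,1]+.03)<.08)&(P[...,2]>.005))
c=s["img"][v.min():v.max(),u.min():u.max()]; save("pics/s8.png",cv2.resize(c,(700,560),interpolation=cv2.INTER_CUBIC))
st=get_state(); print(st["force"].round(1),st["moment"].round(2),st["ee_pos"].round(4),st["time"],c.shape)
E
```

```text
[-6.   0.9 23.8] [ 0.11  1.19 -0.03] [ 0.5066 -0.0284  0.08  ] 24.5 (258, 128, 3)
```

View pics/s8.png

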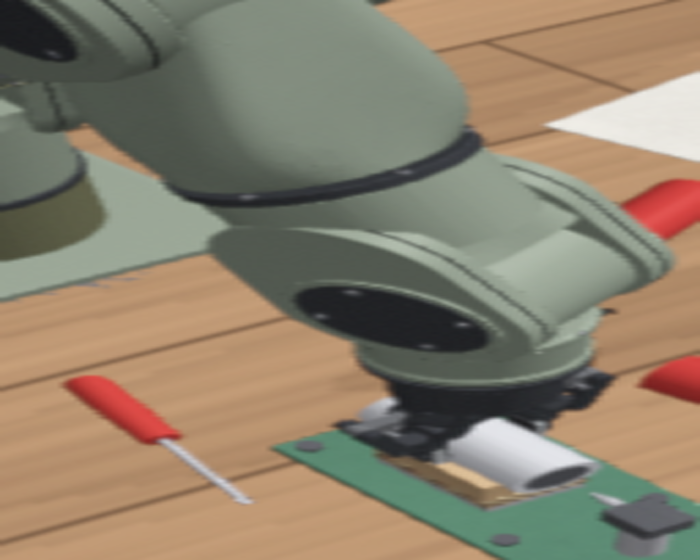

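The tube sits in the groove, clear of the scriber. The tool height of 0.080 m puts the axis at about 0.0936 m, against 0.0934 m expected. Handing in.

```bash
python3 -c "
from h import *
print(hand_in())"
```

```text
the job is handed in; nothing more can be done
None
```

I handed the job in at about 24.5 s, with the plate on the pad, the V-block on the plate and the tube gripped and pressed into the groove at about 24 N; no verdict came back.

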